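# Dry-clamp a striped board

## Task

Finish the dry clamp-up on the glue-up board: add the loose dark strip from the bench so that the row alternates light and dark, with all four strips lying flat side by side and every strip's end flush against the end stop. With the two orange release tabs pinched together, slide the jaw up until, by feel, it holds the whole row firmly tight against the side fence without ramming its sprung pad hard against the stop, and leave it locked there. Leave the spare light strip, the tape measure and the glue bottle where they are.

Things in the scene. Friction and masses are not known exactly. Their poses are not given: they have to be found in the camera images.
- board: Glue-up board, fixed to the bench: white base, 220 mm along its x (-120 to +100) and 400 mm along its y (-200 to +200), top face 18 mm above the bench; origin at the underside. A T-track is let in flush along y at x = +15 mm. The near (-x) edge has no rim. Strips lie on the base along board x, side by side along y; the jaw closes on them from the +y end.
- end_stop (a point): Point on the inner face of the plywood end stop, at base level, midway along it. The stop runs along the board's whole far edge at board x = +80 mm and rises 26 mm above the base. A strip flush with it has its centre at board x = +15 mm.
- side_fence: Plywood side fence, fixed at the -y end of the board, 26 mm high above the base, 200 mm long; origin on the base's top face, its inner face is 10 mm from the origin towards board +y (at board y = -180 mm). The row is squeezed between it and the jaw's pad.
- jaw (a joint): Position of the sliding jaw along its track in m: 0 fully open, growing as it moves along board -y towards the side fence (up to 0.17). At 0 the tabs' centre is at board y = +143 mm. Unless both tabs are pinched, locking shoes hold it fast (30 N or more) and it must not be forced. When free it slides with about 2 N of drag.
- jaw_grip (a point): Point midway between the jaw's two orange release tabs, at their mid height, 59 mm above the bench. The tabs stand opposed along board x, each 26 mm wide (board y) and 26 mm high; outer faces 48 mm apart at rest, 38 mm fully pinched. Springs push them out (15 N each, 18 N fully in). 2 mm in on each side frees the jaw; letting go locks it.
- jaw_plate (a point): Centre of the back of the aluminium jaw plate, 42 mm from jaw_grip along board -y. The plate is 112 mm along board x, 12 mm thick, its top 49 mm above the bench. A black finger flange (64 mm along board x, 4 mm thick, top 76 mm above the bench) stands 18 mm from jaw_grip, between tabs and plate: fingers that pinch the tabs can push on it. The carriage under the tabs is 30 mm wide (board x), its top 40 mm above the bench.
- pad: Rubber-faced pressure pad of the jaw, 112 mm (board x) by 26 mm high, sprung on the jaw plate: 2 N to start it, then 2 N per mm, with 6 mm of travel (14 N) to a hard stop. Origin at the centre of the face that meets the row; at rest 68 mm from jaw_grip along board -y.
- tab_near (a joint): How far the near (board -x) release tab is pressed in, m: 0 out (locked), 0.005 fully in.
- tab_far (a joint): The same for the far (board +x) release tab.
- light_a_mid (a point): Centre of a light strip that starts loosely on the board. All strips are 130 mm long (their x), 20 mm thick (z) and sawn by eye, 25 to 30 mm wide (their y); 35 to 65 g.
- light_b_mid (a point): Centre of the other light strip that starts on the board (same kind; it may lie on either side of dark_a).
- dark_a_mid (a point): Centre of the dark strip that starts on the board, loosely between the two light ones.
- dark_b_mid (a point): Centre of the dark strip that lies on the bench to one side of the board; it belongs in the row.
- spare_mid (a point): Centre of the spare light strip that lies on the bench on the other side of the board; not needed, leave it.
- tape_mid (a point): Centre of a yellow tape measure, 68 x 36 x 66 mm, on the bench; leave it alone.
- glue: Yellow glue bottle, 62 mm across and 170 mm tall, origin at the centre of its foot; leave it alone.
There are look-alikes about, which are no part of the job. What is shaped like the part that bears light_a_mid but blue is not meant.

How it is judged:
At the end, for the whole second after the job is handed in: Four strips flat in one row, light and dark alternating (neighbours' centres within 29.5 mm), within 2 degrees of the board's x axis, every end within 3 mm of the end stop, at rest; the locked pad presses the row with over 3 N, and the row the side fence with over 2.5 N (x of each of light_a_mid, dark_a_mid, light_b_mid, dark_b_mid in the frame of board above 0.012 m and z of light_a_mid in the frame of board between 0.0255 and 0.031 m and angle between the x axis of each of light_a_mid, dark_a_mid, light_b_mid, dark_b_mid and the x axis of board, either way round below 0.035 rad and y of light_a_mid in the frame of board between -0.18 and -0.04 m and linear speed of each of light_a, dark_a, light_b, dark_b below 0.005 m/s and z of dark_a_mid in the frame of board between 0.0255 and 0.031 m and y of dark_a_mid in the frame of board between -0.18 and -0.04 m and z of light_b_mid in the frame of board between 0.0255 and 0.031 m and y of light_b_mid in the frame of board between -0.18 and -0.04 m and z of dark_b_mid in the frame of board between 0.0255 and 0.031 m and y of dark_b_mid in the frame of board between -0.18 and -0.04 m and distance between each of light_a_mid, light_b_mid and dark_a_mid below 0.0295 m and distance between any of light_a_mid, light_b_mid and dark_b_mid below 0.0295 m and (contact force between pad and light_a above 3 N or contact force between pad and dark_a above 3 N or contact force between pad and light_b above 3 N or contact force between pad and dark_b above 3 N) and (contact force between side_fence and light_a above 2.5 N or contact force between side_fence and dark_a above 2.5 N or contact force between side_fence and light_b above 2.5 N or contact force between side_fence and dark_b above 2.5 N)); the robot touches nothing.
It fails at once if the locked jaw is forced along its track (moving at over 10 mm/s towards the fence) with a release tab not pinched in (velocity of joint jaw above 0.01 m/s and value of joint any of tab_near, tab_far below 0.0003 m).
It fails at once if the jaw is overtightened: the pad, hard against its stop, presses on a strip with more than 18 N (contact force between pad and light_a above 18 N or contact force between pad and dark_a above 18 N or contact force between pad and light_b above 18 N or contact force between pad and dark_b above 18 N).
It fails at once if the spare strip, tape measure or glue bottle is moved by more than 40 mm (distance of any of spare_mid, tape_mid, glue from where it was at the start of the episode above 0.04 m).
It also fails if it takes over 72 s, if anything falls off the work surface, if the arm or the gripper's body presses on something with over 40 N, if the wrist force passes 120 N, or if a joint passes its speed limit or range.

## Robot

A 6-joint arm with a two-finger parallel gripper is mounted at the origin on the work surface. World frame = base frame: x ahead of the robot, y to its left, z up, the work surface at z = 0. Lengths are in m, angles in rad, forces in N, time in s.
With the tool pointing down it reaches from about 0.25 to 0.725 m from the base axis. Payload 4 kg.
Tool frame: the origin (TCP) lies at the very end of the fingers, on their centre line; the grasp point (between the pads) lies 19 mm behind it; z points along the fingers, y is the line along which they close (so a half turn about z gives the same grasp; the last joint's range is limited). The gripper opens to 85 mm and grips with 20 to 120 N. Pads are 22 mm wide; open, the fingers measure 114 mm over their backs; the gripper's body (76 mm by 85 mm) begins 54 mm behind the grasp point. The pads swing forward as they close: fully open they stand 13 mm farther back than shut.
Start: joints at [1.194, 0.241, 0.005, 1.335, 0, 1.571], TCP at [0.184, 0.465, 0.204] pointing down, gripper open.
Joint ranges: [-2.72, 2.72], [-1.05, 1.87], [-1.09, 1.28], [-1.99, 2.15], [-1.42, 1.44], [-3.14, 3.14]. Speed limits (rad/s): [2.79, 2.79, 3.14, 3.14, 3.14, 3.14].

## Interface

Orientations are given as a unit quaternion [x, y, z, w].
In Python, from workcell import bot, vision, workorder gives the robot as it stands.
- The arm moves only by the shell command python3 -m creep 'ROWS' [OPENING]. ROWS is JSON, a list of rows, each a list of 2 entries, a list of its own where there are three numbers: the shift along the tool's x, y, z in mm, then the turn, a rotation vector about the tool's x, y, z in rad. In form: [[[dx, dy, dz], [wx, wy, wz]], ...]. A call has 1 to 12 rows; each row shifts and turns the commanded pose from where the row before left it, along the tool's axes as they then stand; what a row does not reach is not made up. A row lasts 1/8 s, in which the tool goes at most 62.5 mm and 10.7 degrees, less where a joint would pass 70% of its speed; a pose out of reach is approached as far as the arm can. A call is refused whole if a number of a shift passes 62.5 or a number of a turn 0.188, either way. A call with a gripper value outside its range is refused whole. OPENING is the finger opening in mm, from 0 to 85.4, set as the call begins (- or left out, the last holds). The fingers move at their own pace and stop on an object; the grip force is fixed at half the most. Time passes only in rows, so rows that do not move let the fingers close. It gives the time, the measured TCP pose, the force, the opening and the grip force at its end, in the units of the state.
- bot.get_obs(): the state, without advancing time (a new reading comes with each control period).
- vision.camera(name): name is "scene" or "top" or "wrist"; returns a dict with "image" (384x512x3 uint8, blue, green, red), "z_map" (384x512 float32, m along the optical axis (not along the pixel's ray), 0 where there is no reading), "K" (3x3 intrinsics, pixels), "rvec" (rotation vector, rad) and "tvec" (3), from world to camera coordinates, as OpenCV has them; the wrist camera has in their place "tool_from_camera" (4x4, takes a point from camera to tool coordinates, whose origin is the TCP and whose axes are the flange's). Camera axes: x right, y down, z forward; pixel columns grow to the right and rows downward; lengths in m; the calibration is good to about 2 mm. The wrist camera is an equidistant fisheye: a pixel r from the principal point sees the ray r / f radians off the axis. A picture is of the moment at which its call begins: read the wrist's pose just before it.
- workorder.job_done(): hands the job in; it is judged then, once.
Trained networks look in a picture, given as the dict that the camera call returned (one of the last four; its "shot" number tells which), for a name from the list of things; names that differ only in an ending like _2 or _b are one class to them, and where a whole thing is asked for, a point or a joint stands for the part that bears it (a point fixed in the world has none). Each returns a list of dicts, best first, with "score" (0 to 1); they miss things now and then, are a little off and sometimes report something else, mostly with a low value. They report only what shows in the picture. A call takes as long as a camera call. They do not tell look-alikes from the thing itself.
- vision.spot_in(picture, query): "position" ([column, row] in pixels, amid what is visible of it).
- vision.place_of(picture, query): "position" ([column, row] in pixels: a listed point, or the origin of a listed thing).
The state is a dict: "clock": time; "joint_pos": joint angles; "joint_vel": joint speeds; "tau": joint torques, N m; "eef_pos": TCP position; "tool_rot": TCP orientation; "ft_force": force on the tool from outside, world axes, zero at the start; "ft_torque": the same for the moment, N m; "grip_width": finger opening in m; "grasp_force": force on a finger pad.
Only numpy, scipy, OpenCV 4.12 (cv2) and the standard library are available. Lean on these libraries where they do the work, as an engineer would, in place of code of your own. Each camera call takes 0.05 s, during which the arm holds its last target. There are 200 camera calls.

## Working session

There is one attempt and no reset: what is moved stays moved. The work goes in short steps, Python scripts to look and compute and a shell command to move; the robot and the scene stay as the last step left them, time stands still between calls to the robot, and variables do not carry over. Pictures are saved under pics/ and viewed, at most 10 in all, crops included, and the job is handed in when it is done.

```bash
mkdir -p pics
cat > h.py <<'E'
import numpy as np, cv2
from scipy.spatial.transform import Rotation as R
from workcell import bot, vision, workorder
def w2c(p):
    M=np.eye(4);M[:3,:3]=cv2.Rodrigues(np.array(p['rvec'],float))[0];M[:3,3]=np.ravel(p['tvec']);return M
def cloud(p):
    z=p['z_map'];K=p['K'];v,u=np.mgrid[:z.shape[0],:z.shape[1]]
    P=np.stack([(u-K[0,2])/K[0,0]*z,(v-K[1,2])/K[1,1]*z,z,np.ones_like(z)],-1)
    return (P@np.linalg.inv(w2c(p)).T)[...,:3]
def at_z(p,px,h):
    M=np.linalg.inv(w2c(p));K=p['K'];d=M[:3,:3]@np.linalg.solve(K,[px[0],px[1],1]);o=M[:3,3]
    return o+d*(h-o[2])/d[2]
E
python3 - <<'E'
from h import *
for n in ['top','scene']:
    p=vision.camera(n);cv2.imwrite(f'pics/{n}0.png',p['image']);C=cloud(p)
    for q in ['board','end_stop','side_fence','jaw_grip','jaw_plate','pad','light_a_mid','dark_a_mid','spare_mid','tape_mid','glue']:
        for r in vision.place_of(p,q)[:6]:
            c=r['position'];i=C[int(np.clip(c[1],0,383)),int(np.clip(c[0],0,511))]
            print(n,q,round(r['score'],2),np.round(c),np.round(i,3))
E
```

```text
top board 0.64 [247. 187.] [0.607 0.01  0.021]
top end_stop 0.73 [246. 169.] [0.677 0.017 0.016]
top side_fence 0.77 [302. 189.] [ 0.6   -0.179  0.043]
top jaw_grip 0.66 [206. 178.] [0.621 0.144 0.078]
top jaw_grip 0.31 [293. 191.] [ 0.597 -0.149  0.036]
top jaw_plate 0.97 [218. 181.] [0.617 0.104 0.047]
top pad 0.47 [226. 182.] [0.624 0.08  0.013]
top light_a_mid 0.74 [268. 255.] [ 0.379 -0.068  0.02 ]
top light_a_mid 0.71 [335. 167.] [ 0.692 -0.293  0.021]
top light_a_mid 0.69 [293. 188.] [ 0.607 -0.149  0.038]
top dark_a_mid 0.71 [285. 190.] [ 0.596 -0.122  0.039]
top spare_mid 0.7 [345. 227.] [ 0.482 -0.325  0.021]
top tape_mid 0.58 [141. 156.] [0.695 0.37  0.065]
top glue 0.64 [380. 180.] [ 0.635 -0.434  0.059]
scene board 0.97 [273. 204.] [0.6   0.005 0.018]
scene end_stop 0.7 [283. 223.] [0.689 0.004 0.042]
scene side_fence 0.75 [214. 220.] [ 0.612 -0.188  0.044]
scene jaw_grip 0.89 [322. 185.] [0.623 0.153 0.076]
scene jaw_grip 0.37 [235. 211.] [ 0.601 -0.119  0.043]
scene jaw_plate 0.76 [302. 197.] [0.623 0.094 0.044]
scene jaw_plate 0.25 [213. 222.] [ 0.624 -0.195  0.049]
scene pad 0.75 [293. 201.] [0.61  0.068 0.018]
scene pad 0.73 [272. 209.] [ 0.619 -0.006  0.022]
scene light_a_mid 0.93 [225. 215.] [ 0.605 -0.152  0.042]
scene light_a_mid 0.74 [229. 156.] [ 0.377 -0.063  0.022]
scene light_a_mid 0.66 [187. 257.] [ 0.692 -0.294  0.023]
scene dark_a_mid 0.68 [233. 211.] [ 0.599 -0.122  0.036]
scene tape_mid 0.72 [396. 194.] [0.715 0.366 0.052]
scene glue 0.75 [132. 265.] [ 0.69  -0.444  0.06 ]
```

Run:
```python
import cv2
a=cv2.imread('pics/top0.png')[110:310,100:400];cv2.imwrite('pics/topc.png',cv2.resize(a,None,fx=2.66,fy=2.66,interpolation=cv2.INTER_CUBIC))
```

```text
(no output)
```

View pics/topc.png

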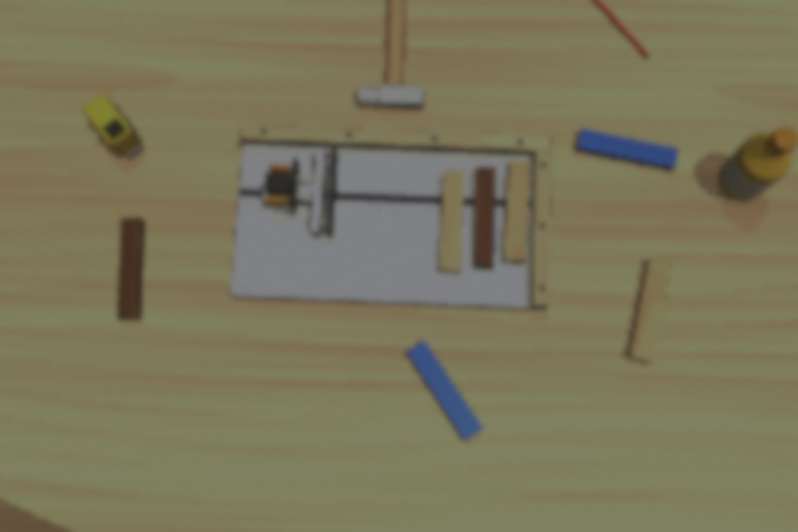

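View pics/scene0.png

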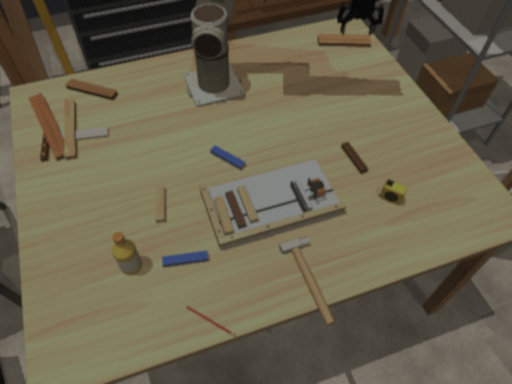

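The top crop shows the board with light (450,220), dark_a (484,217) and light (515,211) on it. Dark_b is on the bench left at (131,268), the spare on the right at (640,310), and the jaw at about (280,185). Candidates for dark_b: the dark strip on the bench at (131,268) is the choice. dark_a at (484,217) is already on the board. The brown scraps by the base, (91,89) in the scene view, and the blue strips at (443,390) and (627,148) are look-alikes. The light strips stop short of the end stop.

```bash
cat >> h.py <<'E'
def rects(p,mask,h,amin=60):
    n,l,s,c=cv2.connectedComponentsWithStats(mask.astype(np.uint8))
    out=[]
    for i in range(1,n):
        if s[i,4]<amin: continue
        v,u=np.where(l==i)
        P=np.array([at_z(p,(a,b),h)[:2] for a,b in zip(u,v)])*1000
        r=cv2.minAreaRect(P.astype(np.float32)); out.append((np.round(c[i]),np.round(r[0],1),np.round(r[1],1),round(r[2],1)))
    return out
E
python3 - <<'E'
from h import *
p=vision.camera('top');C=cloud(p);im=p['image'].astype(int);b,g,r=im[...,0],im[...,1],im[...,2]
hsv=cv2.cvtColor(p['image'],cv2.COLOR_BGR2HSV)
for px in [(149,211),(282,191),(293,188),(269,193),(240,210)]: print(px,hsv[px[1],px[0]],np.round(at_z(p,px,.02),3))
dark=(r<105)&(r-b>15)&(C[...,2]<.06)
for x in rects(p,dark,.02): print('dark@.02',x)
white=(hsv[...,1]<45)&(hsv[...,2]>70)
for x in rects(p,white,.018,400): print('white',x)
print(bot.get_obs())
E
```

```text
(149, 211) [ 13 127  70] [0.513 0.333 0.02 ]
(282, 191) [ 12 126  73] [ 0.597 -0.113  0.02 ]
(293, 188) [ 23  93 126] [ 0.609 -0.151  0.02 ]
(269, 193) [ 23  91 126] [ 0.588 -0.069  0.02 ]
(240, 210) [110  12 133] [0.526 0.027 0.02 ]
dark@.02 (array([18., 11.]), array([1289.2,  927. ]), array([101.4, 154.1]), 2.0)
dark@.02 (array([90., 50.]), array([1178.6,  487.2]), array([505.3, 998.4]), 17.5)
dark@.02 (array([361.,  28.]), array([1186.8, -404.7]), array([399.9, 790.2]), 2.0)
dark@.02 (array([262.,  22.]), array([1264.3,  -28.2]), array([68.4, 47.4]), 42.1)
dark@.02 (array([292.,  54.]), array([1136.8, -143. ]), array([48.1, 93. ]), 22.6)
dark@.02 (array([324.,  76.]), array([1042.4, -265.5]), array([36.9, 52.4]), 24.5)
dark@.02 (array([302.,  82.]), array([1008.3, -173. ]), array([ 91. , 108.9]), 3.9)
dark@.02 (array([215.,  81.]), array([1010.1,  142.5]), array([51.4, 24.6]), 59.7)
dark@.02 (array([416.,  87.]), array([1011. , -600.6]), array([51.6, 25.9]), 66.8)
dark@.02 (array([ 28., 147.]), array([733.5, 784.1]), array([53.8, 38. ]), 10.8)
dark@.02 (array([498., 178.]), array(
[... 2021 characters left out ...]
8.3)
{'clock': 1.25, 'joint_pos': array([ 1.19396883e+00,  2.40595962e-01,  5.02811764e-03,  1.33521510e+00,
       -1.92755198e-05,  1.57079636e+00]), 'joint_vel': array([ 0.00089542, -0.00064922,  0.00089454,  0.00185241, -0.0019783 ,
        0.00100979]), 'tau': array([ 3.17262948e-04, -3.72217119e+01,  2.52690643e+01,  1.27587213e-03,
        3.43410625e-05,  1.00005823e-05]), 'eef_pos': array([0.1839949 , 0.46492298, 0.20411924]), 'tool_rot': array([1.87300972e-01, 9.82302573e-01, 4.76889314e-06, 1.07207069e-05]), 'ft_force': array([ 0.72492704, -0.16643449,  0.88684474]), 'ft_torque': array([-0.04161543, -0.00057867, -0.00330403]), 'grasp_force': 0.0, 'grip_width': 0.08547051906196416}
```

```bash
cat >> h.py <<'E'
def plan(xyz,yaw=None,o=None):
    """total turn about tool z (rad), then shift in tool axes (mm) after the turn; yaw=world angle of tool y, deg"""
    o=o or bot.get_obs();T=R.from_quat(o['tool_rot']);M=T.as_matrix()
    cur=np.degrees(np.arctan2(M[1,1],M[0,1]));w=0
    if yaw is not None:
        d=(yaw-cur+90)%180-90; w=-np.radians(d); M=M@R.from_rotvec([0,0,w]).as_matrix()
    print('turn',round(w,3),'shift mm',np.round(M.T@(np.array(xyz)-o['eef_pos'])*1000,1),'yaw now',round(cur,1),'clock',o['clock'])
E
python3 - <<'E'
from h import *
plan([.46,.334,.22],93)
p=vision.camera('wrist');print(p['tool_from_camera'],p['K'])
E
```

```text
turn -0.429 shift mm [-268.8 -145.2  -15.9] yaw now 68.4 clock 1.25
[[ 6.42999984e-04 -9.56611303e-01 -2.91366437e-01  7.46255352e-02]
 [ 9.99998874e-01  1.01009855e-03 -1.10950469e-03 -2.73210147e-04]
 [ 1.35567354e-03 -2.91365396e-01  9.56610876e-01 -1.69788593e-01]
 [ 0.00000000e+00  0.00000000e+00  0.00000000e+00  1.00000000e+00]] [[297.31863964   0.         261.53064387]
 [  0.         297.31863964 194.07680653]
 [  0.           0.           1.        ]]
```

```bash
python3 -m creep '[[[0,0,0],[0,0,-0.143]],[[0,0,0],[0,0,-0.143]],[[0,0,0],[0,0,-0.143]],[[-45,-24,-2],[0,0,0]],[[-45,-24,-2],[0,0,0]],[[-45,-24,-2],[0,0,0]],[[-45,-24,-2],[0,0,0]],[[-45,-24,-2],[0,0,0]],[[-44,-25,-4],[0,0,0]],[[0,0,0],[0,0,0]],[[0,0,0],[0,0,0]]]'
cat >> h.py <<'E'
def wray(p,o,px):
    K=p['K'];x=np.array([(px[0]-K[0,2]),(px[1]-K[1,2])]);r=np.hypot(*x);t=r/K[0,0]
    d=np.array([np.sin(t)*x[0]/max(r,1e-9),np.sin(t)*x[1]/max(r,1e-9),np.cos(t)])
    M=np.eye(4);M[:3,:3]=R.from_quat(o['tool_rot']).as_matrix();M[:3,3]=o['eef_pos'];M=M@p['tool_from_camera']
    return M[:3,3],M[:3,:3]@d
def w_at_z(p,o,px,h):
    c,d=wray(p,o,px);return c+d*(h-c[2])/d[2]
def ortho(p,o,h,x0,x1,y0,y1,s=1.0):
    """rectified top view at height h; s px per mm; up=+x, left=+y"""
    M=np.eye(4);M[:3,:3]=R.from_quat(o['tool_rot']).as_matrix();M[:3,3]=o['eef_pos'];W=np.linalg.inv(M@p['tool_from_camera'])
    X,Y=np.meshgrid(np.arange(x1,x0,-1/s),np.arange(y1,y0,-1/s),indexing='ij')
    P=np.stack([X/1000,Y/1000,np.full_like(X,h),np.ones_like(X)],-1)@W.T
    rr=np.hypot(P[...,0],P[...,1]);t=np.arctan2(rr,P[...,2]);f=p['K'][0,0]
    u=p['K'][0,2]+f*t*P[...,0]/rr;v=p['K'][1,2]+f*t*P[...,1]/rr
    return cv2.remap(p['image'],u.astype(np.float32),v.astype(np.float32),cv2.INTER_LINEAR)
E
python3 - <<'E'
from h import *
o=bot.get_obs();p=vision.camera('wrist')
im=ortho(p,o,.02,400,800,-50,450,1.4);cv2.imwrite('pics/w1.png',im);print(o['eef_pos'],im.shape)
b,r=im[...,0].astype(int),im[...,2].astype(int);m=((r<100)&(r-b>15)).astype(np.uint8)
n,l,s,c=cv2.connectedComponentsWithStats(m)
for i in range(1,n):
    if s[i,4]>1500:
        q=cv2.minAreaRect(np.argwhere(l==i).astype(np.float32));print(800-q[0][0]/1.4,450-q[0][1]/1.4,np.array(q[1])/1.4,q[2])
for q in vision.place_of(p,'dark_b_mid')[:3]: print(q,w_at_z(p,o,q['position'],.02 if 0 else .01))
E
```

```text
clock: 2.68
eef_pos: [0.4599, 0.334, 0.2178]
tool_rot: [-0.026, 1.0, -0.0, -0.0]
ft_force: [0.3, 0.9, -0.6]
grip_width: 0.0856
grasp_force: 0.0
[0.45986991 0.33398733 0.21778838] (560, 700, 3)
603.5176958356585 204.12388392857142 [536.64476667 187.92746408] 43.90251159667969
712.8571428571429 -18.571428571428612 [61.42857143 65.71428571] 90.0
510.537588936942 338.99027143205916 [132.49316624  26.8082428 ] 3.9451863765716553
{'position': [264.8, 202.2], 'score': 0.68} [0.51078888 0.34042944 0.01      ]
```

View pics/w1.png

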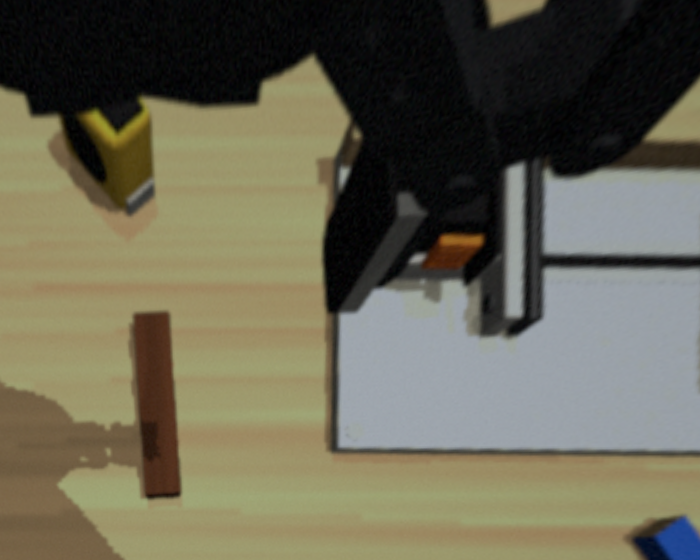

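The strip on the bench (rectified pixel 157,405) is dark brown and measures 132x27 mm at 3.9°. That matches dark_b. The board corner is at (335,451), the jaw at (455,250), and the tape is well clear.

Run:
```python
from h import *
plan([.5105,.339,.006],93.9)
```

```text
turn -0.015 shift mm [-51.7   0.9 212. ] yaw now 93.1 clock 2.775
```

```bash
python3 -m creep '[[[0,0,0],[0,0,-0.015]],[[-26,1,50],[0,0,0]],[[-26,0,50],[0,0,0]],[[0,0,50],[0,0,0]],[[0,0,35],[0,0,0]],[[0,0,20],[0,0,0]],[[0,0,7],[0,0,0]],[[0,0,0],[0,0,0]]]' 60
python3 -m creep '[[[0,0,0],[0,0,0]],[[0,0,0],[0,0,0]],[[0,0,0],[0,0,0]],[[0,0,0],[0,0,0]]]' 10
```

```text
clock: 3.78
eef_pos: [0.5117, 0.3392, 0.0063]
tool_rot: [-0.034, 0.999, 0.0, 0.0]
ft_force: [-0.4, 0.0, 0.7]
grip_width: 0.0601
grasp_force: 0.0
clock: 4.28
eef_pos: [0.5122, 0.3387, 0.0064]
tool_rot: [-0.034, 0.999, 0.0, 0.0]
ft_force: [-0.6, 0.3, -1.3]
grip_width: 0.01
grasp_force: 0.0
```

Fingers closed on nothing, so I'll look.

Run:
```python
from h import *
o=bot.get_obs();p=vision.camera('wrist');print(o['eef_pos'],o['grip_width'],o['grasp_force'])
t=vision.camera('top');a=t['image'][130:280,90:290]
cv2.imwrite('pics/w2.png',np.vstack([p['image'],cv2.resize(a,(512,384))])[:768].repeat(1,0)[:, :]) if 0 else cv2.imwrite('pics/w2.png',np.hstack([cv2.resize(p['image'],(400,300)),cv2.resize(a,(400,300))]))
```

```text
[0.51215353 0.33867671 0.0064134 ] 0.01002302192725415 0.0
```

View pics/w2.png

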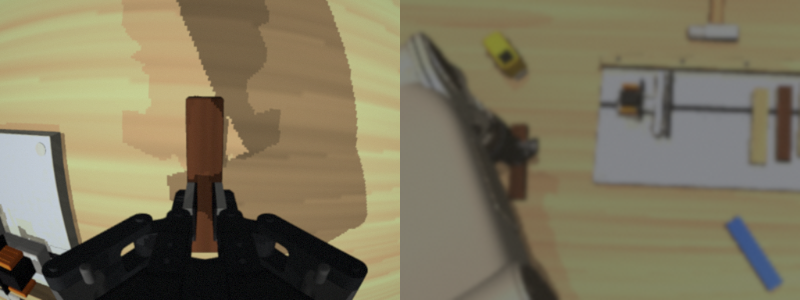

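Run:
```python
from h import *
o=bot.get_obs();p=vision.camera('wrist');z=p['z_map']
f=512/400
for px in [(205,110),(205,140),(205,170),(203,200),(203,220),(203,235),(120,180),(192,200),(217,200),(195,230),(213,230)]:
    u,v=int(px[0]*f),int(px[1]*f);c,d=wray(p,o,(u,v));Rm=R.from_quat(o['tool_rot']).as_matrix()@p['tool_from_camera'][:3,:3]
    print(px,p['image'][v,u],np.round(c+d*z[v,u]/(d@Rm[:,2]),3))
```

```text
(205, 110) [34 50 84] [0.455 0.335 0.02 ]
(205, 140) [27 45 81] [0.476 0.336 0.021]
(205, 170) [30 50 81] [0.498 0.338 0.021]
(203, 200) [21 34 59] [0.524 0.338 0.02 ]
(203, 220) [34 55 92] [0.541 0.339 0.02 ]
(203, 235) [36 53 91] [0.556 0.34  0.02 ]
(120, 180) [138 193 198] [0.521 0.266 0.001]
(192, 200) [54 56 55] [0.501 0.331 0.062]
(217, 200) [45 46 47] [0.5   0.344 0.062]
(195, 230) [23 19 18] [0.514 0.333 0.071]
(213, 230) [30 46 73] [0.55  0.348 0.021]
```

```bash
python3 -m creep '[[[0,0,0],[0,0,0]],[[0,0,0],[0,0,0]],[[0,0,0],[0,0,0]]]' 0
python3 -m creep '[[[0,0,-20],[0,0,0]],[[0,0,-20],[0,0,0]],[[0,0,0],[0,0,0]]]'
python3 - <<'E'
from h import *
o=bot.get_obs();p=vision.camera('wrist');z=p['z_map'];print(o['grip_width'],o['grasp_force'],o['eef_pos'])
f=512/400
for px in [(205,110),(205,140),(205,170),(203,200),(203,220)]:
    u,v=int(px[0]*f),int(px[1]*f);c,d=wray(p,o,(u,v));Rm=R.from_quat(o['tool_rot']).as_matrix()@p['tool_from_camera'][:3,:3]
    print(px,p['image'][v,u],np.round(c+d*z[v,u]/(d@Rm[:,2]),3))
E
```

```text
clock: 4.8
eef_pos: [0.512, 0.3386, 0.0061]
tool_rot: [-0.034, 0.999, -0.0, -0.0]
ft_force: [0.4, -0.3, -0.3]
grip_width: -0.0002
grasp_force: 0.0
clock: 5.18
eef_pos: [0.5134, 0.3396, 0.0479]
tool_rot: [-0.034, 0.999, 0.001, 0.002]
ft_force: [1.0, -0.7, -0.3]
grip_width: 0.0002
grasp_force: 0.0
0.0002086575134288228 0.0 [0.51339794 0.33960475 0.04790479]
(205, 110) [33 51 83] [0.461 0.336 0.019]
(205, 140) [29 48 80] [0.488 0.338 0.02 ]
(205, 170) [21 32 55] [0.516 0.34  0.02 ]
(203, 200) [12 18 15] [0.502 0.337 0.103]
(203, 220) [25 22 25] [0.508 0.338 0.113]
```

Run:
```python
from h import *
o=bot.get_obs();p=vision.camera('wrist');z=p['z_map'];T=R.from_quat(o['tool_rot']).as_matrix();A=p['tool_from_camera']
K=p['K'];v,u=np.mgrid[:384,:512];x=u-K[0,2];y=v-K[1,2];r=np.hypot(x,y)+1e-9;t=r/K[0,0]
P=np.stack([np.tan(t)*x/r*z,np.tan(t)*y/r*z,z,np.ones_like(z)],-1)@A.T
m=(z>0)&(np.abs(P[...,0])<.06)&(np.abs(P[...,1])<.08)&(P[...,2]<.02)
q=P[m][:,:3];print('tool coords; deepest',np.round(np.percentile(q[:,2],[50,90,99,100])*1000))
print('zero depth frac',(z==0).mean())
for d in q[np.argsort(-q[:,2])][::150][:12]: print(np.round(d*1000))
t=vision.camera('scene');a=t['image'][100:240,280:420]
cv2.imwrite('pics/w3.png',np.hstack([p['image'],cv2.resize(a,(384,384),interpolation=cv2.INTER_CUBIC)])[:,:796])
```

```text
tool coords; deepest [-107.  -77.  -40.  -30.]
zero depth frac 0.003957112630208333
[ 11.   0. -30.]
[  8.  -8. -36.]
[  7. -11. -39.]
[ 11.  -4. -42.]
[  7.  11. -44.]
[  7.  -9. -47.]
[ 11.  -1. -50.]
[ 11.   1. -53.]
[  8.  12. -55.]
[  7. -13. -57.]
[ 12.   2. -61.]
[  3.  -1. -64.]
```

View pics/w3.png

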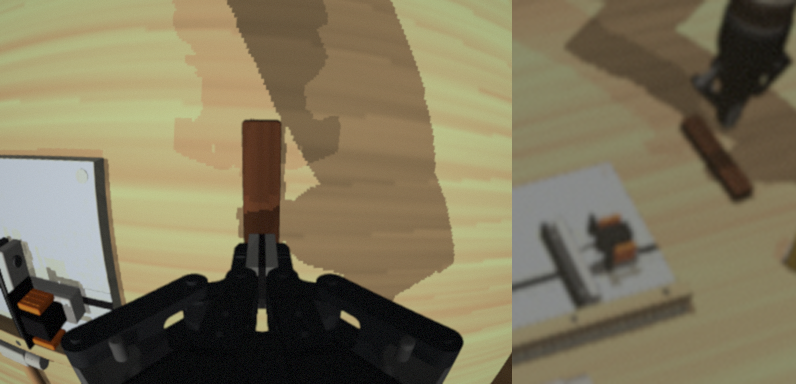

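The closed fingertips show about 30 mm short of the reported TCP, at tool z ≈ -30 mm. That is why they closed above the strip. I'll go 30 mm lower, in steps, watching the force.

```bash
python3 -m creep '[[[3,0,0],[0,0,0]],[[0,0,0],[0,0,0]],[[0,0,20],[0,0,0]],[[0,0,20],[0,0,0]],[[0,0,12],[0,0,0]],[[0,0,8],[0,0,0]],[[0,0,5],[0,0,0]],[[0,0,0],[0,0,0]]]' 50
python3 -m creep '[[[0,0,4],[0,0,0]],[[0,0,0],[0,0,0]],[[0,0,0],[0,0,0]],[[0,0,0],[0,0,0]],[[0,0,0],[0,0,0]]]' 10
```

```text
clock: 6.32
eef_pos: [0.509, 0.3385, -0.0189]
tool_rot: [-0.034, 0.999, -0.0, -0.0]
ft_force: [-0.3, 0.5, -0.8]
grip_width: 0.0503
grasp_force: 0.0
clock: 6.95
eef_pos: [0.5092, 0.3385, -0.0226]
tool_rot: [-0.034, 0.999, 0.0, 0.0]
ft_force: [0.0, 0.2, 1.9]
grip_width: 0.0243
grasp_force: 62.4
```

```bash
python3 -m creep '[[[0,0,-30],[0,0,0]],[[0,0,-45],[0,0,0]],[[0,0,-45],[0,0,0.035]],[[0,0,-30],[0,0,0.035]],[[0,-50,0],[0,0,0]],[[0,-50,0],[0,0,0]],[[0,-50,0],[0,0,0]],[[0,-50,0],[0,0,0]],[[0,-50,0],[0,0,0]],[[0,-50,0],[0,0,0]],[[0,-20,0],[0,0,0]],[[0,0,0],[0,0,0]]]'
python3 - <<'E'
from h import *
o=bot.get_obs();p=vision.camera('wrist');print(o['eef_pos'],o['grip_width'],o['grasp_force'])
cv2.imwrite('pics/w4.png',ortho(p,o,.038,440,720,-230,230,1.6))
np.save('w4o.npy',o,allow_pickle=True);np.save('w4p.npy',p,allow_pickle=True)
E
```

```text
clock: 8.45
eef_pos: [0.5077, 0.017, 0.1269]
tool_rot: [0.003, 1.0, 0.0, -0.0]
ft_force: [0.2, 0.1, -1.6]
grip_width: 0.0245
grasp_force: 62.1
[0.50769559 0.01697    0.1268897 ] 0.024462227241380537 62.065826654434204
```

View pics/w4.png

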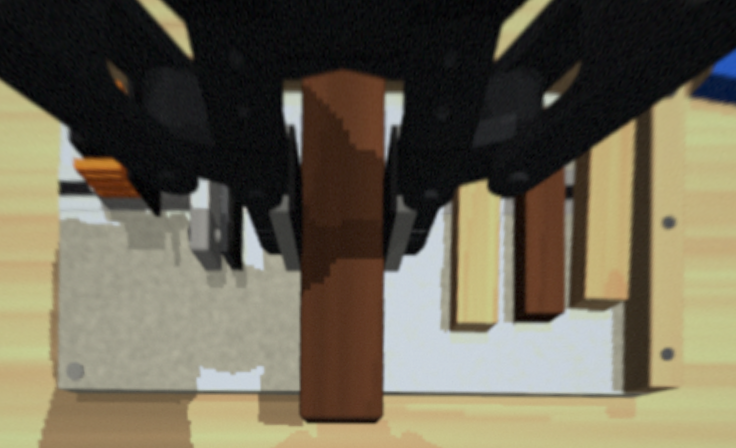

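Rectified at 38 mm height, dark_b is held straight in the fingers. The near ends of the strips on the board are light (607,300), dark (546,313) and light (477,324). The fence's inner top edge is near column 651 and the board's near edge near row 392.

Run:
```python
from h import *
o=np.load('w4o.npy',allow_pickle=True).item();p=np.load('w4p.npy',allow_pickle=True).item()
s=2
im=ortho(p,o,.018,440,720,-230,230,s);h=cv2.cvtColor(im,cv2.COLOR_BGR2HSV);w=(h[...,1]<60)&(h[...,2]>60)
pts=[]
for y in list(range(205,60,-5))+list(range(-40,-150,-5)):
    c=int((230-y)*s);rows=np.where(w[:,c])[0]
    if len(rows): pts.append((y,720-rows.max()/s))
pts=np.array(pts);f=np.polyfit(pts[:,0],pts[:,1],1)
for _ in range(3):
    k=abs(np.polyval(f,pts[:,0])-pts[:,1])<2.5;f=np.polyfit(pts[k,0],pts[k,1],1)
print('near edge x = %.4f*y + %.1f'%tuple(f),k.sum(),len(pts))
e=[]
for x in range(490,580,5):
    r=int((720-x)*s);c=np.where(w[r])[0]
    if len(c): e.append((x,230-c.min()/s))
e=np.array(e);g=np.polyfit(e[:,0],e[:,1],1);print('left edge',g,np.round(e[:,1][::3],1))
im=ortho(p,o,.044,440,720,-230,230,s)
for x in (505,520,540): 
    r=int((720-x)*s);row=im[r].astype(int).sum(1);print(x,[(round(230-c/s,1),int(row[c])) for c in range(770,830,6)])
for q in ['end_stop','board','side_fence']:
    for a in vision.place_of(vision.camera('top'),q)[:1]: print(q,a)
```

```text
near edge x = 0.0078*y + 477.3 51 51
left edge [-1.08359133e-02  2.12631235e+02] [207.5 207.  207.  206.5 206.5 206.5]
505 [(-155.0, 362), (-158.0, 135), (-161.0, 131), (-164.0, 130), (-167.0, 132), (-170.0, 144), (-173.0, 446), (-176.0, 512), (-179.0, 504), (-182.0, 505)]
520 [(-155.0, 356), (-158.0, 134), (-161.0, 130), (-164.0, 129), (-167.0, 134), (-170.0, 157), (-173.0, 428), (-176.0, 509), (-179.0, 509), (-182.0, 506)]
540 [(-155.0, 461), (-158.0, 368), (-161.0, 130), (-164.0, 128), (-167.0, 133), (-170.0, 144), (-173.0, 419), (-176.0, 511), (-179.0, 508), (-182.0, 506)]
end_stop {'position': [243.7, 166.1], 'score': 0.92}
board {'position': [247.9, 190.0], 'score': 0.73}
side_fence {'position': [305.4, 189.8], 'score': 0.58}
```

Board pose: origin (0.597, 0.007), yaw about -0.5°. The end stop comes out at x ≈ 0.677, which agrees with the network. Next I place dark_b just short of the stop, at y≈0.

```bash
python3 -m creep '[[[-40,-8,0],[0,0,0]],[[-40,-8,0],[0,0,0]],[[-17,0,20],[0,0,0]],[[0,0,40],[0,0,0]],[[0,0,35],[0,0,0]],[[0,0,18],[0,0,0]],[[0,0,10],[0,0,0]],[[0,0,5],[0,0,0]],[[0,0,0],[0,0,0]]]'
```

```text
clock: 9.93
eef_pos: [0.6054, 0.0024, -0.0005]
tool_rot: [0.001, 1.0, -0.0, 0.0]
ft_force: [1.0, 0.2, -0.0]
grip_width: 0.0248
grasp_force: 62.1
```

```bash
python3 -m creep '[[[0,0,2],[0,0,0]],[[0,0,0],[0,0,0]]]'
```

```text
clock: 10.18
eef_pos: [0.6054, 0.0021, -0.0023]
tool_rot: [0.001, 1.0, 0.0, 0.001]
ft_force: [-0.6, 0.1, -0.8]
grip_width: 0.0242
grasp_force: 62.1
```

```bash
python3 -m creep '[[[0,0,2],[0,0,0]],[[0,0,0],[0,0,0]]]' && python3 -m creep '[[[0,0,0],[0,0,0]],[[0,0,0],[0,0,0]],[[0,0,-25],[0,0,0]],[[0,0,-35],[0,0,0]],[[40,-10,0],[0,0,0]],[[40,-10,0],[0,0,0]],[[28,-15,0],[0,0,0]],[[0,0,0],[0,0,0]]]' 45
python3 - <<'E'
from h import *
o=bot.get_obs();p=vision.camera('wrist');print(o['eef_pos'],o['grip_width'])
im=ortho(p,o,.038,460,720,-190,60,3);cv2.imwrite('pics/w5.png',im)
E
```

```text
clock: 10.42
eef_pos: [0.6054, 0.0021, -0.0046]
tool_rot: [0.001, 1.0, 0.0, 0.0]
ft_force: [-0.4, -1.2, 0.6]
grip_width: 0.0247
grasp_force: 62.3
clock: 11.42
eef_pos: [0.4946, -0.0332, 0.0551]
tool_rot: [0.002, 1.0, -0.0, -0.001]
ft_force: [0.1, -0.3, -0.1]
grip_width: 0.0453
grasp_force: 0.0
[ 0.49457476 -0.03315425  0.05513713] 0.04526348168572512
```

View pics/w5.png

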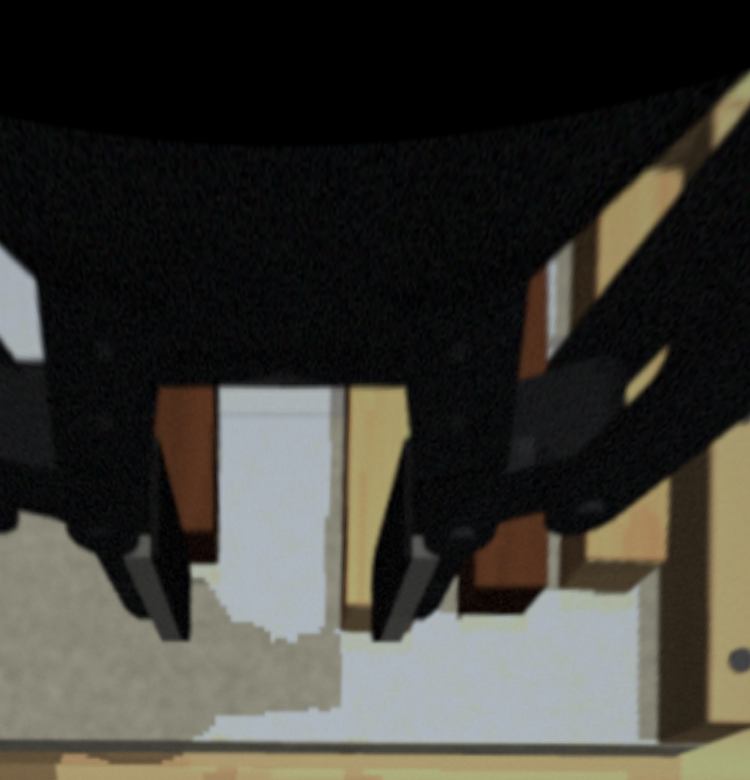

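Dark_b is placed flat, with its near end at (187,532). Light_b's near end is at (375,605). Both fingers line up with those two strips, so I push the pair to the stop.

```bash
python3 -m creep '[[[0,-1,25],[0,0,0]],[[0,0,20],[0,0,0]],[[0,0,12],[0,0,0]],[[0,0,4],[0,0,0]],[[-8,0,0],[0,0,0]],[[-8,0,0],[0,0,0]],[[-8,0,0],[0,0,0]],[[-8,0,0],[0,0,0]],[[-4,0,0],[0,0,0]],[[0,0,0],[0,0,0]]]' 54
```

```text
clock: 12.72
eef_pos: [0.5333, -0.0336, -0.0059]
tool_rot: [0.001, 1.0, 0.0, 0.0]
ft_force: [-0.0, 0.2, -0.5]
grip_width: 0.0537
grasp_force: 0.0
```

```bash
python3 -m creep '[[[-3,0,0],[0,0,0]],[[0,0,0],[0,0,0]]]'
```

```text
clock: 12.98
eef_pos: [0.536, -0.0336, -0.0059]
tool_rot: [0.001, 1.0, 0.0, 0.0]
ft_force: [0.5, 0.7, -0.1]
grip_width: 0.0538
grasp_force: 0.0
```

```bash
python3 -m creep '[[[-1.5,0,0],[0,0,0]],[[-1.5,0,0],[0,0,0]],[[0,0,0],[0,0,0]]]'
```

```text
clock: 13.35
eef_pos: [0.5378, -0.0337, -0.0061]
tool_rot: [0.002, 1.0, -0.0, -0.001]
ft_force: [-3.3, -0.7, 2.7]
grip_width: 0.0542
grasp_force: 2.0
```

```bash
python3 -m creep '[[[-1.5,0,0],[0,0,0]],[[0,0,0],[0,0,0]]]'; python3 -c "
from h import *
o=bot.get_obs();print(o['ft_force'],o['ft_torque'])"
```

```text
clock: 13.6
eef_pos: [0.5378, -0.0337, -0.0063]
tool_rot: [0.002, 1.0, -0.0, -0.002]
ft_force: [-6.8, -1.2, 4.5]
grip_width: 0.054
grasp_force: 3.6
[-6.79861317 -1.16277706  4.48932554] [-0.14567427  1.41935911 -0.22672534]
```

The moment says light_b is hard on the stop and dark_b sits within about 1 mm of it. Next is the other pair.

```bash
python3 -m creep '[[[25,0,-3],[0,0,0]],[[25,0,0],[0,0,0]],[[0,-48,0],[0,0,0]],[[0,-48,0],[0,0,0]],[[-12,0,0],[0,0,0]],[[-12,0,0],[0,0,0]],[[-8,0,0],[0,0,0]],[[-8,0,0],[0,0,0]],[[-7,0,0],[0,0,0]],[[0,0,0],[0,0,0]]]' 23.5
```

```text
clock: 14.85
eef_pos: [0.5368, -0.129, -0.0033]
tool_rot: [0.001, 1.0, 0.0, -0.001]
ft_force: [-1.5, 0.1, -0.4]
grip_width: 0.0235
grasp_force: 0.8
```

```bash
python3 -m creep '[[[-2,0,0],[0,0,0]],[[-1.5,0,0],[0,0,0]],[[0,0,0],[0,0,0]]]'; python3 -c "
from h import *
o=bot.get_obs();print(o['ft_force'],o['ft_torque'])"
```

```text
clock: 15.22
eef_pos: [0.5369, -0.1292, -0.0033]
tool_rot: [0.002, 1.0, 0.0, -0.003]
ft_force: [-8.5, 1.7, 5.9]
grip_width: 0.0234
grasp_force: 4.4
[-8.52422586  1.68476158  5.8638746 ] [ 0.157275    1.73394479 -0.13855858]
```

All four strips are at the stop. Now the jaw: lift, turn a quarter, and hover over the tabs for a look.

```bash
python3 -m creep '[[[12,0,0],[0,0,0]],[[0,0,-50],[0,0,0]],[[0,0,-62],[0,0,0.175]],[[0,0,0],[0,0,0.175]],[[0,0,0],[0,0,0.175]],[[0,0,0],[0,0,0.175]],[[0,0,0],[0,0,0.175]],[[0,0,0],[0,0,0.175]],[[0,0,0],[0,0,0.175]],[[0,0,0],[0,0,0.175]],[[0,0,0],[0,0,0.175]],[[0,0,0],[0,0,0]]]' 70
python3 - <<'E'
from h import *
plan([.6137,.150,.105],-0.5);print(bot.get_obs()['joint_pos'])
E
```

```text
clock: 16.73
eef_pos: [0.5291, -0.1298, 0.1094]
tool_rot: [0.709, 0.705, 0.001, 0.001]
ft_force: [-0.1, -0.1, 0.7]
grip_width: 0.0699
grasp_force: 0.0
turn 0.004 shift mm [280.5  82.1   4.5] yaw now -0.3 clock 16.725
[-2.40600655e-01  3.84781030e-01 -4.67110518e-02  1.13753606e+00
  1.62761309e-04  1.33522568e+00]
```

```bash
python3 -m creep '[[[47,14,0],[0,0,0]],[[47,14,0],[0,0,0]],[[47,14,0],[0,0,0]],[[47,14,0],[0,0,0]],[[47,13,0],[0,0,0]],[[46,13,4],[0,0,0]],[[0,0,0],[0,0,0]],[[0,0,0],[0,0,0]]]'
python3 - <<'E'
from h import *
o=bot.get_obs();p=vision.camera('wrist');print(o['eef_pos'])
for q in vision.place_of(p,'jaw_grip')[:2]: print(q,np.round(w_at_z(p,o,q['position'],.059),4))
z=p['z_map'];h=cv2.cvtColor(p['image'],cv2.COLOR_BGR2HSV)
m=(h[...,0]<14)&(h[...,1]>170)&(h[...,2]>90)
n,l,s,c=cv2.connectedComponentsWithStats(m.astype(np.uint8))
for i in range(1,n):
    if s[i,4]>60: print(s[i],np.round(c[i]),np.round(w_at_z(p,o,c[i],.072),4))
im=ortho(p,o,.072,540,700,60,220,3);t=cv2.cvtColor(im,cv2.COLOR_BGR2HSV);cv2.imwrite('pics/w6.png',np.hstack([im[:,:360],cv2.resize(p['image'],(436,480))]))
E
```

```text
clock: 17.73
eef_pos: [0.6124, 0.1507, 0.1049]
tool_rot: [0.709, 0.705, -0.0, 0.0]
ft_force: [0.6, 0.1, 0.2]
grip_width: 0.0699
grasp_force: 0.0
[0.61242556 0.15067319 0.10487301]
{'position': [265.7, 203.5], 'score': 0.7} [0.6151 0.1512 0.059 ]
```

View pics/w6.png

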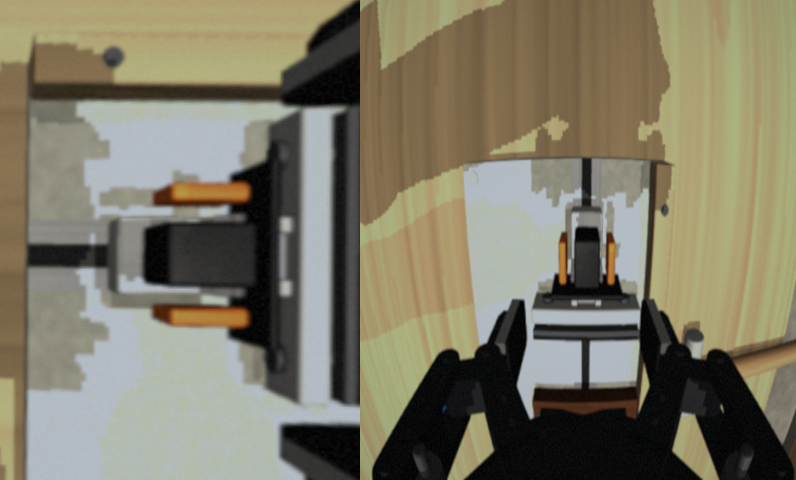

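The tabs show at ortho pixels (210,192) and (205,317), so their centre is (0.615, 0.150), which agrees with the network and the board pose. Descend and pinch.

```bash
python3 -m creep '[[[0,2.6,20],[0,0,0.004]],[[0,0,30],[0,0,0]],[[0,0,25],[0,0,0]],[[0,0,15],[0,0,0]],[[0,0,7],[0,0,0]],[[0,0,0],[0,0,0]]]' 64
python3 -m creep '[[[0,0,0],[0,0,0]],[[0,0,0],[0,0,0]],[[0,0,0],[0,0,0]],[[0,0,0],[0,0,0]]]' 30
```

```text
clock: 18.58
eef_pos: [0.6154, 0.1504, 0.0083]
tool_rot: [0.711, 0.703, 0.0, 0.0]
ft_force: [-0.3, -0.0, 0.9]
grip_width: 0.0632
grasp_force: 0.0
clock: 19.08
eef_pos: [0.616, 0.1512, 0.0117]
tool_rot: [0.711, 0.703, 0.001, 0.001]
ft_force: [-5.2, -0.5, 11.4]
grip_width: 0.0348
grasp_force: 63.3
```

```bash
python3 -m creep '[[[0,-1,-3],[0,0,0]],[[0,0,0],[0,0,0]],[[0,0,0],[0,0,0]]]'
```

```text
clock: 19.45
eef_pos: [0.6159, 0.1512, 0.0119]
tool_rot: [0.711, 0.703, 0.001, 0.001]
ft_force: [5.2, 1.3, -0.9]
grip_width: 0.0349
grasp_force: 64.1
```

```bash
python3 -m creep '[[[-2,0.5,0],[0,0,0]],[[-4,0,0],[0,0,0]],[[-4,0,0],[0,0,0]],[[-4,0,0],[0,0,0]],[[0,0,0],[0,0,0]]]'
```

```text
clock: 20.08
eef_pos: [0.6157, 0.136, 0.0118]
tool_rot: [0.711, 0.703, 0.001, 0.001]
ft_force: [4.7, -0.7, 1.6]
grip_width: 0.0345
grasp_force: 64.7
```

```bash
python3 -m creep '[[[-5,0.5,0],[0,0,0]],[[-6,0,0],[0,0,0]],[[-6,0,0],[0,0,0]],[[-6,0,0],[0,0,0]],[[-6,0,0],[0,0,0]],[[-6,0,0],[0,0,0]],[[-6,0,0],[0,0,0]],[[-6,0,0],[0,0,0]],[[-6,0,0],[0,0,0]],[[-6,0,0],[0,0,0]]]'
python3 - <<'E'
from h import *
o=bot.get_obs();p=vision.camera('top');print(o['eef_pos'],o['ft_force'])
for q in ['jaw_plate','jaw_grip']:
  for a in vision.place_of(p,q)[:1]: print(q,a,at_z(p,a['position'],.045))
E
```

```text
clock: 21.32
eef_pos: [0.6152, 0.0776, 0.0118]
tool_rot: [0.711, 0.703, 0.001, 0.0]
ft_force: [5.2, 1.9, 4.9]
grip_width: 0.0346
grasp_force: 65.5
[0.61520217 0.07759566 0.01183891] [5.17185302 1.90942202 4.86230995]
jaw_plate {'position': [239.2, 181.5], 'score': 0.76} [0.6185516 0.0328367 0.045    ]
jaw_grip {'position': [246.6, 188.0], 'score': 0.55} [0.59667949 0.00704657 0.045     ]
```

```bash
python3 -m creep '[[[-4,-0.5,-1],[0,0,0]],[[-5,0,0],[0,0,0]],[[-5,0,0],[0,0,0]],[[-5,0,0],[0,0,0]],[[-5,0,0],[0,0,0]],[[-5,0,0],[0,0,0]],[[-5,0,0],[0,0,0]],[[-5,0,0],[0,0,0]],[[-5,0,0],[0,0,0]],[[-5,0,0],[0,0,0]],[[-5,0,0],[0,0,0]]]'
```

```text
clock: 22.85
eef_pos: [0.6146, 0.0238, 0.0118]
tool_rot: [0.711, 0.703, 0.001, 0.0]
ft_force: [7.7, 1.6, -0.4]
grip_width: 0.0345
grasp_force: 64.2
```

Run:
```python
from h import *
o=bot.get_obs();print(o['eef_pos'],o['ft_force'])
p=vision.camera('top');a=p['image'][155:225,200:320];cv2.imwrite('pics/t7.png',cv2.resize(a,None,fx=5,fy=5,interpolation=cv2.INTER_CUBIC))
```

```text
[0.6146204  0.02383289 0.0118413 ] [ 7.66611162  1.61934632 -0.39073086]
```

View pics/t7.png

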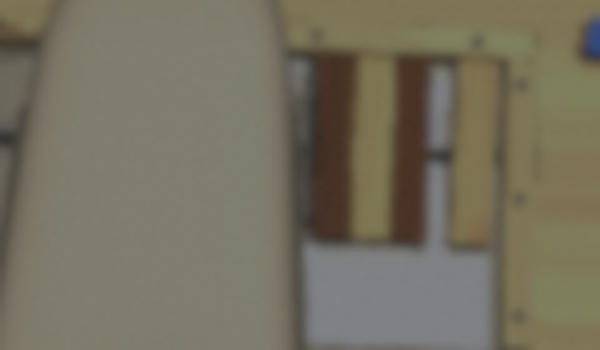

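The row is closing up flush along the stop: dark_b (335,150), light_b (373,150), dark_a (410,150), then a gap, then light_a (470,150). About 20 mm is left to go.

```bash
python3 -m creep '[[[-3,1.5,0],[0,0,0]],[[-4,0,0],[0,0,0]],[[-4,0,0],[0,0,0]],[[-3,0,0],[0,0,0]],[[-2,0,0],[0,0,0]],[[0,0,0],[0,0,0]]]'
```

```text
clock: 23.65
eef_pos: [0.6145, 0.0073, 0.0119]
tool_rot: [0.711, 0.703, -0.0, 0.0]
ft_force: [4.6, 1.7, -0.3]
grip_width: 0.0343
grasp_force: 64.5
```

```bash
python3 -m creep '[[[-2,0,0],[0,0,0]],[[-1,0,0],[0,0,0]],[[0,0,0],[0,0,0]]]'
```

```text
clock: 24.02
eef_pos: [0.6144, 0.0049, 0.0119]
tool_rot: [0.711, 0.703, -0.0, -0.0]
ft_force: [3.7, 0.9, -0.7]
grip_width: 0.0349
grasp_force: 64.4
```

```bash
python3 -m creep '[[[-1,0,0],[0,0,0]],[[-1,0,0],[0,0,0]],[[0,0,0],[0,0,0]]]'
```

```text
clock: 24.4
eef_pos: [0.6144, 0.003, 0.0119]
tool_rot: [0.711, 0.703, -0.0, -0.0]
ft_force: [4.2, 2.7, 0.4]
grip_width: 0.0345
grasp_force: 64.4
```

```bash
python3 -m creep '[[[-1,0,0],[0,0,0]],[[-1,0,0],[0,0,0]],[[0,0,0],[0,0,0]]]'
```

```text
clock: 24.78
eef_pos: [0.6144, 0.001, 0.0118]
tool_rot: [0.711, 0.703, -0.0, -0.0]
ft_force: [4.5, 2.1, -0.9]
grip_width: 0.0347
grasp_force: 64.4
```

```bash
python3 -m creep '[[[-1,0,0],[0,0,0]],[[-1,0,0],[0,0,0]],[[0,0,0],[0,0,0]]]'
```

```text
clock: 25.15
eef_pos: [0.6144, -0.0004, 0.0119]
tool_rot: [0.711, 0.703, 0.0, -0.001]
ft_force: [4.9, 3.6, -0.3]
grip_width: 0.0344
grasp_force: 64.4
```

```bash
python3 -m creep '[[[-1,0,0],[0,0,0]],[[-1,0,0],[0,0,0]],[[0,0,0],[0,0,0]]]'
```

```text
clock: 25.52
eef_pos: [0.6144, -0.0014, 0.0119]
tool_rot: [0.711, 0.704, 0.001, -0.001]
ft_force: [4.7, 6.1, 0.7]
grip_width: 0.0341
grasp_force: 64.4
```

```bash
python3 -m creep '[[[-1,0,0],[0,0,0]],[[-1,0,0],[0,0,0]],[[0,0,0],[0,0,0]]]'
```

```text
clock: 25.9
eef_pos: [0.6144, -0.0025, 0.0119]
tool_rot: [0.71, 0.704, 0.002, -0.002]
ft_force: [4.6, 8.2, -0.3]
grip_width: 0.0343
grasp_force: 64.4
```

```bash
python3 -m creep '[[[-1,0,0],[0,0,0]],[[0,0,0],[0,0,0]],[[0,0,0],[0,0,0]]]'
```

```text
clock: 26.28
eef_pos: [0.6144, -0.003, 0.0119]
tool_rot: [0.71, 0.704, 0.002, -0.002]
ft_force: [4.5, 10.0, 0.5]
grip_width: 0.0345
grasp_force: 64.4
```

Firm at about 8 N on the pad after drag. Release so it locks, back off the flange, and rise.

```bash
python3 -m creep '[[[0,0,0],[0,0,0]],[[0,0,0],[0,0,0]],[[0,0,0],[0,0,0]],[[3,0,0],[0,0,0]],[[0,0,-15],[0,0,0]],[[0,0,-30],[0,0,0]],[[0,0,-50],[0,0,0]],[[30,0,-30],[0,0,0]],[[50,0,0],[0,0,0]],[[50,-30,0],[0,0,0]],[[50,-40,0],[0,0,0]],[[0,0,0],[0,0,0]]]' 64
python3 - <<'E'
from h import *
o=bot.get_obs();p=vision.camera('wrist');print(o['eef_pos'])
im=ortho(p,o,.038,460,700,-190,60,3);cv2.imwrite('pics/w8.png',im)
for q in vision.place_of(p,'jaw_grip')[:1]: print(q,np.round(w_at_z(p,o,q['position'],.059),4))
E
```

```text
clock: 27.78
eef_pos: [0.5449, 0.1796, 0.1386]
tool_rot: [0.709, 0.705, 0.0, -0.0]
ft_force: [-0.0, -1.4, -0.1]
grip_width: 0.0639
grasp_force: 0.0
[0.54493924 0.17964628 0.1385854 ]
{'position': [320.6, 341.4], 'score': 0.75} [ 0.6126 -0.0023  0.059 ]
```

View pics/w8.png

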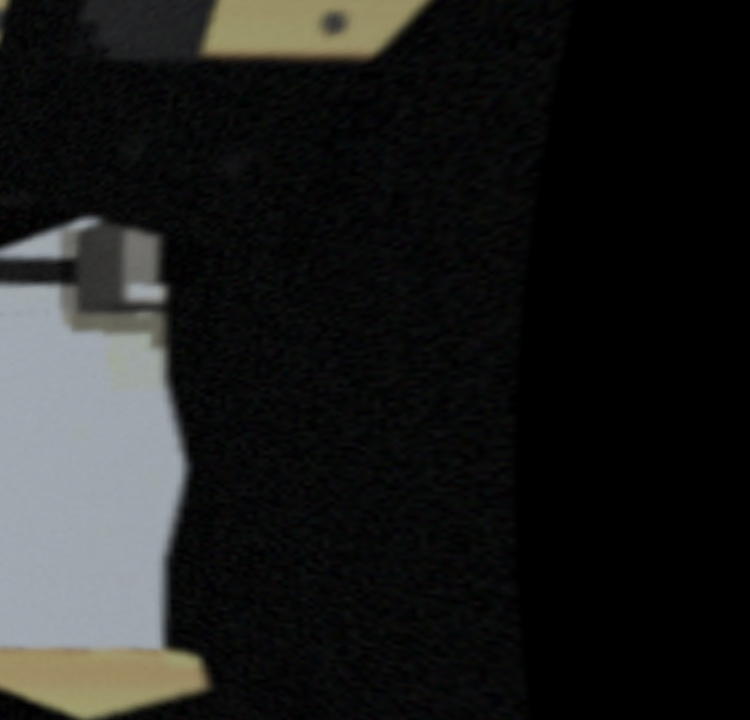

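The wrist view is mostly blocked by the gripper, but the network puts the jaw at y=-0.002, so it stayed put. I'll check the row's near ends by numbers from the near side.

```bash
python3 -m creep '[[[0,-32,0],[0,0,-0.175]],[[0,-32,0],[0,0,-0.175]],[[0,0,0],[0,0,-0.175]],[[0,0,0],[0,0,-0.175]],[[0,0,0],[0,0,-0.175]],[[0,0,0],[0,0,-0.175]],[[0,0,0],[0,0,-0.175]],[[0,0,0],[0,0,-0.175]],[[0,0,0],[0,0,-0.175]],[[0,-60,0],[0,0,0]],[[0,-60,0],[0,0,0]]]'
python3 -m creep '[[[0,-60,0],[0,0,0]],[[0,-60,0],[0,0,0]],[[0,-55,0],[0,0,0]],[[0,0,0],[0,0,0]],[[0,0,0],[0,0,0]]]' 85
python3 - <<'E'
from h import *
o=bot.get_obs();p=vision.camera('wrist');print(o['eef_pos'],o['tool_rot'],o['clock']);s=2
im=ortho(p,o,.038,440,700,-200,20,s);h=cv2.cvtColor(im,cv2.COLOR_BGR2HSV).astype(int)
print('across row at x=565: y,H,S,V')
print([(int(y),*h[int((700-565)*s),int((20-y)*s)]) for y in range(-50,-182,-4)])
print('near ends: per y, HSV of first nonwhite strip x')
for y in range(-58,-176,-6):
    c=int((20-y)*s);print(y,[(x,*h[int((700-x)*s),c]) for x in range(534,556,3)])
E
```

```text
clock: 29.25
eef_pos: [0.4842, 0.0491, 0.1377]
tool_rot: [0.004, 1.0, -0.0, 0.001]
ft_force: [1.5, -0.9, 0.5]
grip_width: 0.064
grasp_force: 0.0
clock: 29.88
eef_pos: [0.4819, -0.1247, 0.1374]
tool_rot: [0.005, 1.0, 0.0, 0.0]
ft_force: [-0.3, 0.8, 0.2]
grip_width: 0.0852
grasp_force: 0.0
[ 0.48192629 -0.12473188  0.13737475] [4.83611175e-03 9.99988287e-01 9.45526039e-05 1.68514531e-04] 29.875
across row at x=565: y,H,S,V
[(-50, np.int64(70), np.int64(5), np.int64(161)), (-54, np.int64(40), np.int64(6), np.int64(133)), (-58, np.int64(30), np.int64(5), np.int64(54)), (-62, np.int64(120), np.int64(4), np.int64(66)), (-66, np.int64(60), np.int64(45), np.int64(17)), (-70, np.int64(10), np.int64(165), np.int64(71)), (-74, np.int64(12), np.int64(168), np.int64(70)), (-78, np.int64(10), np.int64(168), np.int64(73)), (-82, np.int64(10), np.int64(159), np.int64(74)), (-86, np.int64(12), np.int64(168), np.int64(79)), (-90, np.int64(12), np.int64(162), np.int64(82)), (-94, np.int64(15), np.int64(130), np.int64(96)), (-98, np.int64(23), np.int64(97), np.int64(160)), (-102, np.int64(25), np.int64(
[... 8451 characters left out ...]
.int64(18), np.int64(101), np.int64(63)), (543, np.int64(17), np.int64(107), np.int64(62)), (546, np.int64(18), np.int64(108), np.int64(78)), (549, np.int64(17), np.int64(117), np.int64(157)), (552, np.int64(17), np.int64(114), np.int64(161)), (555, np.int64(17), np.int64(116), np.int64(160))]
-172 [(534, np.int64(18), np.int64(107), np.int64(55)), (537, np.int64(16), np.int64(108), np.int64(52)), (540, np.int64(17), np.int64(107), np.int64(50)), (543, np.int64(15), np.int64(111), np.int64(46)), (546, np.int64(17), np.int64(118), np.int64(56)), (549, np.int64(17), np.int64(118), np.int64(93)), (552, np.int64(17), np.int64(121), np.int64(95)), (555, np.int64(16), np.int64(120), np.int64(87))]
```

All four near ends line up at x ≈ 0.547–0.548, which is flush. They are level, and from the fence the colours run light, dark, light, dark with no gaps. The pad sits about 3–4 mm compressed and the robot is clear.

```bash
python3 -c "
from h import *
print(workorder.job_done())"
```

```text
the job is handed in; nothing more can be done
None
```

The job is handed in, no verdict returned: all four strips lie flat and flush with the end stop, light and dark alternating, and the jaw is locked with about 8 N on the row (estimated by feel); the spare strip, tape and glue bottle were never approached.

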